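Take a mixing lid from the spring dispenser

ROBOT

A 6-joint arm with a two-finger parallel gripper is mounted at the origin on a cart in front of the work surface, level with it; the furniture and walls round the work are solid. World frame = base frame: x ahead of the robot, y to its left, z up, the work surface at z = 0. Lengths are in m, angles in degrees, forces in N, time in s.
With the tool pointing down it reaches from about 0.325 to 1 m from the base axis. Payload 5.1 kg.
Tool frame: the origin (TCP) lies on the centre line of the jaws, within the pads' length; the fingertips stand 14 mm ahead of it and the grasp point (between the pads) lies 5 mm behind it; z points along the fingers, y is the line along which they close (so a half turn about z gives the same grasp; the last joint's range is limited). The gripper opens to 85 mm and grips with 20 to 120 N. Pads are 22 mm wide; open, the fingers measure 114 mm over their backs; the gripper's body (76 mm by 85 mm) begins 54 mm behind the grasp point. The pads swing forward as they close: fully open they stand 13 mm farther back than shut.
Start: joints at [-68.044, 7.093, 94.555, -0, 78.352, -4.733], TCP at [0.292, -0.581, 0.208] pointing down, gripper open.
Joint ranges: [-149.61, 149.61], [-58.7, 133.49], [1.44, 155.28], [-77.14, 257.14], [18.33, 153.61], [-166.67, 166.67]. Speed limits (degrees/s): [147.25, 147.25, 180, 180, 180, 180].

INTERFACE

Orientations are given as a 3x3 rotation matrix whose columns are the frame's x, y, z axes.
In Python, from plant import robot gives the robot as it stands.
- The arm moves only by the tool move_arm, never from a script. Its argument "rows" is a list of rows, each a list of 5 numbers: the finger opening in mm, from 0 to 85.4, then the shift along the tool's x, y, z in units of 40 mm (1.0 is 40 mm), then the turn about the tool's z in units of 5 degrees (1.0 is 5 degrees). A call has 1 to 10 rows; each row shifts and turns the commanded pose from where the row before left it, along the tool's axes as they then stand; what a row does not reach is not made up. A row lasts 1/10 s, in which the tool goes at most 50 mm and 8.59 degrees, less where a joint would pass 70% of its speed; a pose out of reach is approached as far as the arm can. A call is refused whole if a number of a shift passes 1 or a number of a turn 1, either way. A call with a gripper value outside its range is refused whole. The fingers move at their own pace and stop on an object; "squeeze" is the grip in N (left out, the last holds). Time passes only in rows, so rows that do not move let the fingers close. It gives the time, the measured TCP pose, the force, the opening and the grip force at its end, in the units of the state.
- robot.get_obs(): the state, without advancing time (a new reading comes with each control period).
- robot.capture(name): name is "scene" or "top" or "wrist"; returns (picture, depth): 400x640x3 uint8, blue, green, red; 400x640 float32, m along the optical axis (not along the pixel's ray), 0 where there is no reading.
- robot.calibration(name): a dict with "camera_matrix" (3x3 intrinsics, pixels), "R" (3x3) and "t" (3): a world point X has camera coordinates R X + t. Camera axes: x right, y down, z forward; pixel columns grow to the right and rows downward; lengths in m; the calibration is good to about 2 mm. A picture is of the moment at which its call begins: read the wrist's pose just before it. calibration takes no time and is no camera call; for the wrist camera it gives the pose at the moment of the call.
- robot.hand_in(): hands the job in; it is judged then, once.
The state is a dict: "time": time; "joint_positions": joint angles; "joint_velocities": joint speeds; "tau": joint torques, N m; "eef_pos": TCP position; "tool_rot": TCP orientation; "wrist_force": force on the tool from outside, world axes, zero at the start; "wrist_torque": the same for the moment, N m; "width": finger opening in m; "grip_force": force on a finger pad.
Only numpy, scipy, OpenCV 4.12 (cv2) and the standard library are available. Lean on these libraries where they do the work, as an engineer would, in place of code of your own. Each camera call takes 0.05 s, during which the arm holds its last target. There are 200 camera calls.

TASK

Set out a mixing dish for the red paint: take only the top white lid from the spring-loaded lid dispenser, letting the next lid rise into its place, and lay the taken lid flat and centred on the cork disc of the board on which the red paint pot stands. Lower the lid onto the cork before letting go rather than dropping it, and leave the other lids in the dispenser and the red pot where it stands.

Things in the scene. Friction and masses are not known exactly. Their poses are not given: they have to be found in the camera images.
- lid_top: The top lid in the dispenser: a white plastic disc, 62 mm across, 10 mm thick, 30 g. Origin at the centre of its underside, z up. It stands 7 to 9 mm proud of the dispenser's top plate, its underside 1 to 3 mm below the plate's top; fingers can close on its rim from any side, tips just above the plate. Pressing on it sinks the stack (soft spring, 0.03 N per mm).
- dispenser: Fixed square frame of light wood, 112 x 112 mm, its flat top 60 mm above the table, with a round well 65 mm across in the middle that holds three white lids stacked on a spring lifter. Nothing but the top lid rises above the plate. When the top lid is lifted off, the spring raises the others by about 10 mm. Origin at the centre of its underside, z up.
- lid_next: The second lid in the dispenser, the same white disc (62 mm, 10 mm thick), directly under the top lid and at first wholly inside the well. Origin at the centre of its underside. It rises by about 10 mm to the pick-up height when the top lid is taken, and stays in the dispenser.
- spot_red (a point): Centre of the upper face of the cork disc (80 mm across) on the red pot's board, 10 mm above the table: the lid's underside shall lie here. The board is fixed brown wood, 170 x 90 x 8 mm, cork at its near end; x runs from cork to pot, away from the robot, z up. A swatch in the pot's colour lies between. Two equal boards carry a green and a cream pot; which stands where changes.
- pot_red: Small red paint pot with a white screw lid, 35 mm across, 36 mm high, loose, standing on the far end of its board, its axis about 97 mm from the centre of the cork disc. Origin at the centre of its underside.
Not all that is in view belongs to the job. What is shaped like the lid_top but pink or turquoise is not meant.

How it is judged (in metres and radians):
On the way, in this order (a step that is already met when the one before it is completed fails the run):
1. the top lid is lifted clear of the dispenser (underside above 80 mm) and the next lid has risen into its place (height (world z) of lid_top above 0.08 m and distance of lid_next from where it was at the start of the episode between 0.006 and 0.018 m and angle between lid_next's own z axis and vertical below 0.17 rad), for 0.1 s.
2. the lid is lowered onto the red pot's cork disc (within 20 mm of its centre) while still held by the fingers (distance between lid_top and spot_red below 0.02 m and contact force between the fingers and lid_top above 0.2 N), for 0.05 s.
At the end, for the whole second after the job is handed in: The lid that was on top lies released and still on the red pot's cork disc, flat within 6 degrees and its centre within 15 mm of the disc's centre; the next lid lies level (within 10 degrees) in the dispenser's well, 6 to 18 mm above where it started; the red pot stands upright (horizontal distance between lid_top and spot_red below 0.015 m and distance between lid_top and spot_red below 0.017 m and angle between lid_top's own z axis and vertical below 0.1 rad and linear speed of lid_top below 0.02 m/s and angle between each of pot_red, lid_next's own z axis and vertical below 0.17 rad and distance of lid_next from where it was at the start of the episode between 0.006 and 0.018 m); the robot touches nothing.
It fails at once if the red paint pot is moved more than 20 mm (distance of pot_red from where it was at the start of the episode above 0.02 m).
It fails at once if the next lid is pulled out of the dispenser (moved more than 30 mm) (distance of lid_next from where it was at the start of the episode above 0.03 m).
It also fails if it takes over 35 s, if anything falls off the work surface, if the arm or the gripper's body presses on something with over 40 N, if the wrist force passes 120 N, or if a joint passes its speed limit or range.

## Working session

There is one attempt and no reset: what is moved stays moved. The work goes in short steps, Python scripts to look and compute and a tool call to move; the robot and the scene stay as the last step left them, time stands still between calls to the robot, and variables do not carry over. Pictures are saved under pics/ and viewed, at most 13 in all, crops included, and the job is handed in when it is done.

Besides the shell and the picture viewer there is one more tool, called after "Request:" as name(argument=value, ...) on one line, values as JSON. move_arm: Moves the arm, as the interface text tells. Its arguments: {"type":"object","properties":{"rows":{"type":"array"},"squeeze":{"type":"number"}},"required":["rows"]}

```bash
mkdir -p pics; cat > h.py <<'E'
import numpy as np, cv2
from plant import robot
def ray(name,uv,z,cal=None):
    c=cal or robot.calibration(name); K=np.array(c["camera_matrix"]);R=np.array(c["R"]);t=np.array(c["t"])
    o=-R.T@t; d=R.T@np.linalg.inv(K)@np.array([uv[0],uv[1],1.0]); return o+d*(z-o[2])/d[2]
def pts(name,depth,cal=None):
    c=cal or robot.calibration(name); K=np.array(c["camera_matrix"]);R=np.array(c["R"]);t=np.array(c["t"])
    v,u=np.mgrid[:depth.shape[0],:depth.shape[1]]
    p=np.stack([u,v,np.ones_like(u)],-1)@np.linalg.inv(K).T*depth[...,None]
    return (p-t)@R
E
python3 - <<'E'
from h import *
s=robot.get_obs(); print(s["time"],s["eef_pos"],s["tool_rot"],s["width"])
for n in("top","scene"):
    im,d=robot.capture(n); cv2.imwrite(f"pics/{n}0.png",im); np.save(f"pics/{n}0.npy",d)
E
```

```text
0.0 [ 0.29165569 -0.58015247  0.20622145] [[ 8.93475791e-01  4.49110593e-01 -8.28205785e-04]
 [ 4.49111338e-01 -8.93473694e-01  1.94007185e-03]
 [ 1.31326738e-04 -2.10536384e-03 -9.99997775e-01]] 0.08537139678830716
```

View pics/top0.png

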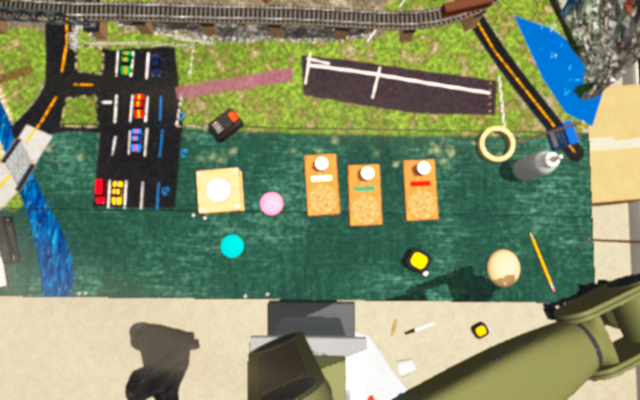

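View pics/scene0.png

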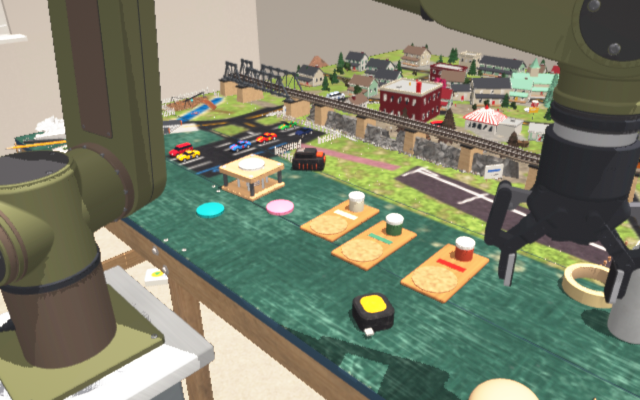

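The top view shows the dispenser with its white lid at (218,190). The lookalikes are a pink lid at (271,203), a turquoise lid at (232,246) and the white pot caps at (321,163), (367,173) and (424,167). The red swatch is at (420,184), so the red board's cork is near (422,203). The scene view agrees: the red pot is on the rightmost board. I choose the white lid in the wooden frame.

```bash
python3 - <<'E'
from h import *
im=cv2.imread("pics/top0.png"); d=np.load("pics/top0.npy"); P=pts("top",d)
hsv=cv2.cvtColor(im,cv2.COLOR_BGR2HSV)
w=((hsv[...,1]<50)&(hsv[...,2]>190)).astype(np.uint8); w[:170]=0;w[215:]=0;w[:,:200]=0;w[:,240:]=0
n,_,st,c=cv2.connectedComponentsWithStats(w); i=1+np.argmax(st[1:,4]); print("lid",st[i],c[i],ray("top",c[i],.068),P[190,218], P[205,205])
b=((hsv[...,0]>4)&(hsv[...,0]<25)&(hsv[...,1]>90)).astype(np.uint8); b[:155]=0;b[230:]=0;b[:,:395]=0;b[:,445:]=0
k=max(cv2.findContours(b,0,2)[0],key=cv2.contourArea); r=cv2.minAreaRect(k);print(r)
for q in cv2.boxPoints(r): print(q,ray("top",q,.008))
print("cork",P[203,422],"pot",ray("top",(424,167),.044),P[167,424])
r=((hsv[...,2]>120)&((hsv[...,0]<4)|(hsv[...,0]>174))&(hsv[...,1]>180)).astype(np.uint8);r[:,:395]=0;r[:,445:]=0;r[:155]=0;r[230:]=0
m=np.argwhere(r).mean(0)[::-1];print("swatch",m,ray("top",m,.008))
cv2.imwrite("pics/crop.png",cv2.resize(im[150:260,190:450],None,fx=3,fy=3,interpolation=2))
E
```

```text
lid [206 178  25  24 484] [218.00826446 189.5268595 ] [0.54110736 0.24486963 0.068     ] [0.53970356 0.24457535 0.06933044] [0.50026278 0.2798491  0.05816923]
((420.08367919921875, 189.33853149414062), (62.44066619873047, 33.68427276611328), 86.42366790771484)
[401.32687 159.22958] [ 0.6414395  -0.25254301  0.008     ]
[434.94553 157.12842] [ 0.64906607 -0.34747246  0.008     ]
[438.84048 219.44748] [ 0.47375882 -0.35697702  0.008     ]
[405.22183 221.54865] [ 0.46654565 -0.26318913  0.008     ]
cork [ 0.51902863 -0.31046146  0.00683216] pot [ 0.61458946 -0.30843737  0.044     ] [ 0.61491909 -0.30888366  0.04197703]
swatch [420.27777778 183.19444444] [ 0.57447087 -0.30566238  0.008     ]
```

View pics/crop.png

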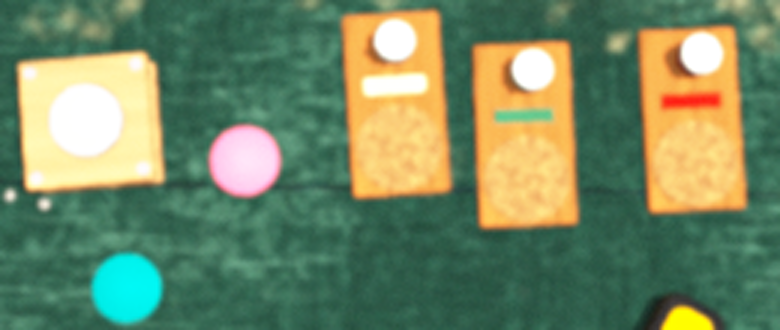

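The crop confirms it: the white lid in the wooden frame is at crop pixel (86,120), and the cork on the red-swatch board is at (698,163). In world coordinates the lid is near (0.541, 0.245), with its top at z≈0.069 as expected. The cork is near (0.517, -0.311).

Now I move above the dispenser.

Request:
move_arm(rows=[[85,0.82,-0.87,0,0],[85,0.82,-0.87,0,0],[85,0.82,-0.87,0,0],[85,0.82,-0.87,0,0],[85,0.82,-0.87,0,0],[85,0.82,-0.87,0,0],[85,0.82,-0.87,0,0],[85,0.82,-0.87,0,0],[85,0.82,-0.87,0,0]], squeeze=20)

```text
time: 1.0
eef_pos: [0.4148, -0.1664, 0.2072]
tool_rot: [[0.894, 0.449, -0.0], [0.449, -0.894, 0.0], [0.0, -0.0, -1.0]]
wrist_force: [1.7, -0.3, 0.3]
width: 0.0849
grip_force: 0.0
```

Request:
move_arm(rows=[[85,0.82,-0.87,0,0],[85,0.82,-0.87,0,0],[85,0.82,-0.87,0,0],[85,0.82,-0.87,0,0],[85,0.82,-0.87,0,0],[85,0.82,-0.87,0,0],[85,0.82,-0.87,0,0],[75,0.82,-0.87,0,0],[75,0,0,0,0],[75,0,0,0,0]])

```text
time: 2.0
eef_pos: [0.5239, 0.1991, 0.2066]
tool_rot: [[0.892, 0.451, -0.002], [0.451, -0.892, -0.001], [-0.002, -0.0, -1.0]]
wrist_force: [-0.8, 0.0, 0.4]
width: 0.075
grip_force: 0.0
```

```bash
python3 - <<'E'
from h import *
s=robot.get_obs(); print(s["time"],s["eef_pos"],s["tool_rot"],s["width"],s["joint_positions"])
c=robot.calibration("wrist"); im,d=robot.capture("wrist"); cv2.imwrite("pics/w1.png",im); P=pts("wrist",d,c); np.save("pics/w1.npy",P)
im,d=robot.capture("top"); cv2.imwrite("pics/t1.png",im)
print(P[100::100,100::100].reshape(-1,3).round(3), c["R"],c["t"])
E
```

```text
2.0 [0.52394117 0.19906811 0.20662517] [[ 8.92462713e-01  4.51117928e-01 -1.70921212e-03]
 [ 4.51117202e-01 -8.92464348e-01 -8.10975012e-04]
 [-1.89125625e-03 -4.72900292e-05 -9.99998210e-01]] 0.07497628469514978 [ 1.53264493e+01 -4.12344352e+00  1.06080801e+02 -1.93402790e-02
  7.81493726e+01  7.85150044e+01]
[[ 0.486  0.424  0.001]
 [ 0.531  0.336  0.   ]
 [ 0.578  0.244  0.061]
 [ 0.621  0.158  0.001]
 [ 0.667  0.068  0.001]
 [ 0.712 -0.021 -0.   ]
 [ 0.385  0.394 -0.   ]
 [ 0.435  0.297  0.001]
 [ 0.499  0.206  0.059]
 [ 0.533  0.108  0.01 ]
 [ 0.581  0.013  0.009]
 [ 0.63  -0.089 -0.001]
 [ 0.267  0.357 -0.   ]
 [ 0.514  0.237  0.273]
 [ 0.372  0.147 -0.001]
 [ 0.426  0.042 -0.001]
 [ 0.479 -0.063 -0.   ]
 [ 0.534 -0.155  0.011]] [[ 4.51412057e-01 -8.92315382e-01 -6.42791916e-04]
 [-8.56586990e-01 -4.33539052e-01  2.79826053e-01]
 [-2.49971767e-01 -1.25766247e-01 -9.60050502e-01]] [-0.05765674  0.49802642  0.53385921]
```

View pics/w1.png

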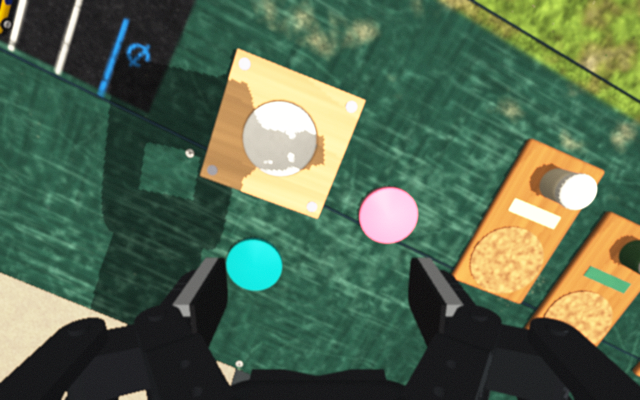

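The wrist picture shows the white lid in the frame at (280,138), partly in shadow. Pink is at (388,215) and turquoise at (254,264).

```bash
python3 - <<'E'
from h import *
P=np.load("pics/w1.npy"); m=(np.abs(P[...,2]-.069)<.005)&(np.hypot(P[...,0]-.541,P[...,1]-.245)<.05)
q=P[m]; (cx,cy),r=cv2.minEnclosingCircle((q[:,:2]*1000).astype(np.float32)); print(len(q),cx,cy,r,q.mean(0),np.median(q[:,2]))
pl=P[(np.abs(P[...,2]-.06)<.004)&(np.hypot(P[...,0]-.541,P[...,1]-.245)<.08)]; print("plate",np.median(pl[:,2]))
im=cv2.imread("pics/w1.png"); hsv=cv2.cvtColor(im,cv2.COLOR_BGR2HSV)
w=(hsv[...,1]<45).astype(np.uint8);w[:90]=0;w[190:]=0;w[:,:225]=0;w[:,335:]=0
k=max(cv2.findContours(w,0,2)[0],key=cv2.contourArea); (u,r)=cv2.minEnclosingCircle(k);print(u,r,ray("wrist",u,.068))
e=np.array([.524,.1991]);f=P[200:300];f=f[(f[...,2]>.12)];print("finger min z",np.percentile(f[:,2],[0,1,3,10]))
R=np.array([[.8925,.4511],[.4511,-.8925]]); L=(f[:,:2]-e)@R
lo=f[:,2]<np.percentile(f[:,2],10); print(np.percentile(L[lo],[0,50,100],axis=0))
t=ray("top",(422.7,204.3),.01);print("cork",t)
s=robot.get_obs()["eef_pos"][:2]
for g in ([cx/1000,cy/1000],): print(R.T@(np.array(g)-s)/.04)
E
```

```text
4221 541.2789916992188 245.8325958251953 31.047895431518555 [0.54212109 0.24600685 0.06766025] 0.06769110193239343
plate 0.06022413237492219
(279.0, 138.5) 37.646480560302734 [0.54244141 0.24440966 0.068     ]
finger min z [0.23908071 0.24070825 0.24210812 0.24568085]
[[-0.01025921 -0.0452535 ]
 [ 0.00136634 -0.03819994]
 [ 0.0104898   0.04310805]]
cork [ 0.51515052 -0.31171369  0.01      ]
[ 0.93024163 -0.88218269]
```

```bash
python3 - <<'E'
from h import *
P=np.load("pics/w1.npy")
for u in (210,220,425): print(u,[(v,*P[v,u].round(3)) for v in range(250,300,6)])
im,d=robot.capture("scene"); cv2.imwrite("pics/s1.png",cv2.resize(im[80:240,150:390],None,fx=3,fy=3)); Q=pts("scene",d)
s=robot.get_obs()["eef_pos"]
R=np.array([[.8925,.4511],[.4511,-.8925]]); L=(Q[...,:2]-s[:2])@R
m=(np.abs(L[...,0])<.02)&(np.abs(L[...,1])<.06)&(Q[...,2]>.12)&(Q[...,2]<.3)&(d>0)
print(s,m.sum(),np.percentile(Q[m][:,2],[0,1,5,20]))
E
```

```text
210 [(250, np.float64(0.385), np.float64(0.266), np.float64(0.0)), (256, np.float64(0.378), np.float64(0.263), np.float64(-0.0)), (262, np.float64(0.514), np.float64(0.241), np.float64(0.248)), (268, np.float64(0.515), np.float64(0.24), np.float64(0.255)), (274, np.float64(0.515), np.float64(0.239), np.float64(0.258)), (280, np.float64(0.514), np.float64(0.238), np.float64(0.26)), (286, np.float64(0.513), np.float64(0.237), np.float64(0.262)), (292, np.float64(0.511), np.float64(0.236), np.float64(0.261)), (298, np.float64(0.509), np.float64(0.235), np.float64(0.262))]
220 [(250, np.float64(0.39), np.float64(0.256), np.float64(0.001)), (256, np.float64(0.383), np.float64(0.253), np.float64(0.001)), (262, np.float64(0.515), np.float64(0.238), np.float64(0.247)), (268, np.float64(0.513), np.float64(0.237), np.float64(0.248)), (274, np.float64(0.511), np.float64(0.236), np.float64(0.248)), (280, np.float64(0.509), np.float64(0.235), np.float64(0.249)), (286, np.float64(0.507), np.float64(0.234), np.float64(0.25)), (292, np.float64(0.505), np.float64(0.233), np.float64(0.25)), (298, np.float64(0.504), np.float64(0.232), np.float64(0.252))]
425 [(250, np.float64(0.494), np.float64(0.05), np.float64(-0.0)), (256, np.float64(0.488), np.float64(0.045), np.float64(-0.001)), (262, np.float64(0.551), np.float64(0.168), np.float64(0.249)), (268, np.float64(0.55), np.float64(0.17), np.float64(0.254)), (274, np.float64(0.55), np.float64(0.171), np.float64(0.258)), (280, np.float64(0.549), np.float64(0.171), np.float64(0.261)), (286, np.float64(0.547), np.float64(0.17), np.float64(0.261)), (292, np.float64(0.545), np.float64(0.17), np.float64(0.263)), (298, np.float64(0.543), np.float64(0.168), np.float64(0.262))]
[0.52410423 0.19724328 0.20725617] 537 [0.2403782  0.24248259 0.24565425 0.25671859]
```

View pics/s1.png

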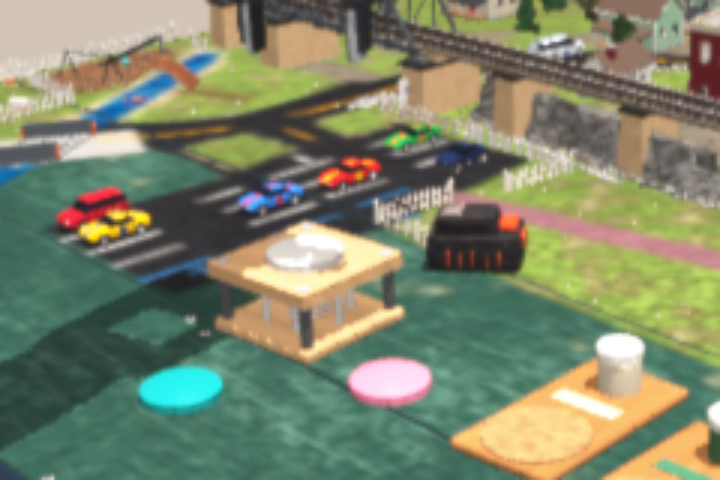

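Request:
move_arm(rows=[[75,0.47,-0.44,0,0],[75,0.46,-0.44,0,0],[75,0,0,0.7,0],[75,0,0,0.7,0],[75,0,0,0.7,0],[75,0,0,0.5,0],[75,0,0,0,0]])

```text
time: 2.85
eef_pos: [0.5393, 0.2441, 0.0998]
tool_rot: [[0.894, 0.447, -0.007], [0.447, -0.894, -0.002], [-0.007, -0.001, -1.0]]
wrist_force: [0.1, -0.1, 0.4]
width: 0.0753
grip_force: 0.0
```

```bash
cat > look.py <<'E'
from h import *
import sys
s=robot.get_obs(); e=s["eef_pos"];R=s["tool_rot"][:2,:2]; print(s["time"],e,s["width"],s["wrist_force"])
c=robot.calibration("wrist"); im,d=robot.capture("wrist"); cv2.imwrite(f"pics/{sys.argv[1]}w.png",im); P=pts("wrist",d,c)
im2,d2=robot.capture("scene"); cv2.imwrite(f"pics/{sys.argv[1]}s.png",im2); Q=pts("scene",d2)
for A,D in((P,d),(Q,d2)):
    L=(A[...,:2]-e[:2])@R
    m=(np.abs(L[...,0])<.02)&(np.abs(L[...,1])>.033)&(np.abs(L[...,1])<.06)&(A[...,2]>.075)&(A[...,2]<e[2]+.1)&(D>0)
    print("tips",m.sum(),np.percentile(A[m][:,2],[0,1,5,20]) if m.any() else 0)
    for sg in(1,-1):
        k=m&(L[...,1]*sg>0); 
        if k.any(): z=A[...,2][k]; print("  side",sg,z.min(),L[k][z<z.min()+.01].mean(0), np.abs(L[k][:,1]).min())
m=(np.abs(P[...,2]-.069)<.005)&(np.hypot(P[...,0]-.541,P[...,1]-.245)<.04)&(d>0); q=P[m]
if len(q): print("lid",len(q),q.mean(0),cv2.minEnclosingCircle((q[:,:2]*1000).astype(np.float32)),"local",(q.mean(0)[:2]-e[:2])@R/.04)
E
python3 look.py a
```

```text
2.85 [0.53927346 0.24410391 0.09977309] 0.07526794671953112 [ 0.14815547 -0.13579367  0.43816583]
tips 20474 [0.13261347 0.13655414 0.14335997 0.16044307]
  side 1 0.13261346631939785 [0.00250141 0.0379613 ] 0.03300337269238559
  side -1 0.13263657411983223 [ 0.00234284 -0.03981911] 0.03305059073453226
tips 464 [0.13539083 0.1373402  0.14143774 0.15162192]
  side 1 0.13539083359311027 [-0.00484023  0.04387642] 0.033651737883773535
  side -1 0.13664281302841833 [-0.00019057 -0.03837211] 0.033003709653242806
lid 8274 [0.54264322 0.24638992 0.06758736] ((541.1226806640625, 245.4695281982422), 31.290245056152344) local [ 0.10090659 -0.01343838]
```

View pics/as.png

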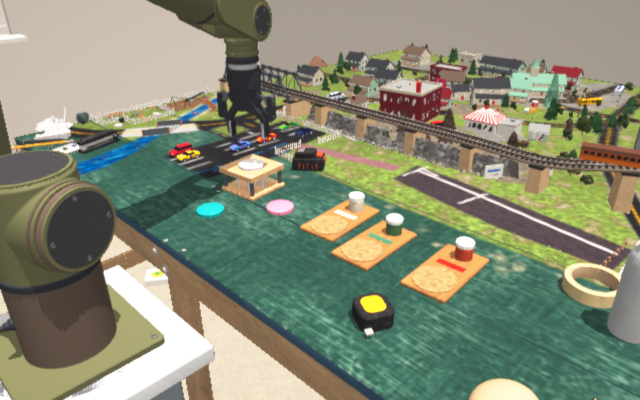

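Request:
move_arm(rows=[[75,0.05,0,0.35,0],[75,0,0,0.3,0],[75,0,0,0,0]])

```text
time: 3.25
eef_pos: [0.5423, 0.2468, 0.0754]
tool_rot: [[0.894, 0.449, -0.003], [0.449, -0.894, -0.001], [-0.004, -0.0, -1.0]]
wrist_force: [-1.5, 0.3, -0.4]
width: 0.0752
grip_force: 0.0
```

```bash
python3 look.py b
```

```text
3.25 [0.54228631 0.24675745 0.07537378] 0.07524191236240894 [-1.46531548  0.31087927 -0.39357641]
tips 20462 [0.10706849 0.11208906 0.11899857 0.13595396]
  side 1 0.10827434240992292 [0.00230419 0.03783985] 0.03300019770192416
  side -1 0.10706848664279732 [ 0.00189539 -0.03960895] 0.033025016847452376
tips 472 [0.10939548 0.11109088 0.11511165 0.12681339]
  side 1 0.10939547983440968 [-0.00437156  0.04378067] 0.034269969510254246
  side -1 0.11023246336155261 [-0.00020487 -0.03836934] 0.03310339958586111
lid 10176 [0.54283311 0.24650675 0.06758978] ((541.1465454101562, 245.55191040039062), 31.25885009765625) local [0.00940005 0.01173839]
```

Request:
move_arm(rows=[[75,-0.02,0,0.3,0],[75,0,0,0.3,0],[75,0,0,0.25,0],[75,0,0,0.1,0],[75,0,0,0,0]])

```text
time: 3.85
eef_pos: [0.542, 0.2467, 0.0381]
tool_rot: [[0.893, 0.449, -0.002], [0.449, -0.893, -0.001], [-0.002, -0.0, -1.0]]
wrist_force: [-0.6, -0.9, -0.2]
width: 0.0753
grip_force: 0.0
```

```bash
sed -i 's/>.075)/>.0625)/; s/>.033)/>.0345)/' look.py; python3 look.py c; python3 -c "
import cv2;a=cv2.imread('pics/cs.png')[110:210,190:310];b=cv2.imread('pics/cw.png');cv2.imwrite('pics/cc.png',cv2.hconcat([cv2.resize(a,(480,400)),cv2.resize(b[80:400,160:480],(320,400))]))"
```

```text
3.85 [0.54200393 0.24666073 0.03806357] 0.07527192376977604 [-0.63155335 -0.88107188 -0.23890443]
tips 20232 [0.07036659 0.07464407 0.08157928 0.09844421]
  side 1 0.07036658516371022 [0.00204006 0.0376962 ] 0.03450284432500717
  side -1 0.07124858588579495 [ 0.00218105 -0.0399475 ] 0.034503538241714586
tips 433 [0.06318992 0.07352956 0.07864993 0.0893019 ]
  side 1 0.06318991974132848 [0.00759183 0.04829397] 0.03456462483470613
  side -1 0.07281608896329379 [-0.00234421 -0.03876177] 0.03465909996470036
lid 15272 [0.54319494 0.24659654 0.06763112] ((540.546630859375, 246.51095581054688), 38.4815559387207) local [0.02588129 0.01480841]
```

View pics/cc.png

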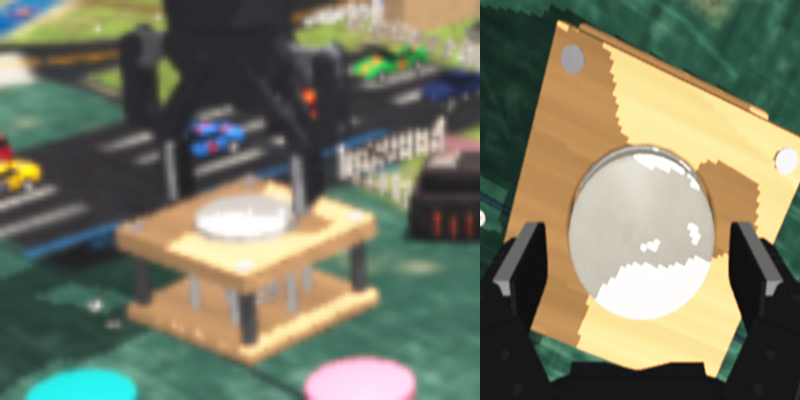

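The picture shows the fingertips on either side of the white lid, about 10 mm above the plate and centred. I'll lower 6 mm more and close.

Request:
move_arm(rows=[[75,0,0,0.15,0],[70,0,0,0,0],[66,0,0,0,0],[66,0,0,0,0]], squeeze=20)

```text
time: 4.35
eef_pos: [0.543, 0.247, 0.0337]
tool_rot: [[0.893, 0.449, 0.0], [0.449, -0.893, 0.0], [0.0, 0.0, -1.0]]
wrist_force: [0.0, 0.2, 1.2]
width: 0.0661
grip_force: 0.0
```

```bash
sed -i 's/>.0345)/>.0325)/' look.py; python3 look.py d
```

```text
4.35 [0.54299679 0.24699657 0.03370419] 0.06606079351117373 [0.01528561 0.22200319 1.24678534]
tips 20575 [0.06264542 0.0700716  0.07901838 0.10189903]
  side 1 0.06779161140219031 [0.0087857  0.03800878] 0.03250010314303057
  side -1 0.06264542282462639 [ 0.00204415 -0.03524234] 0.0325164902252105
tips 441 [0.06258382 0.06504389 0.07061481 0.08380341]
  side 1 0.06287655937132063 [-0.00610085  0.03868295] 0.0327767765079783
  side -1 0.06258382190705515 [-0.00407487 -0.036269  ] 0.03251239970005022
lid 16592 [0.54333892 0.24664721 0.06768062] ((546.6632080078125, 247.82821655273438), 38.340511322021484) local [0.00371966 0.01164499]
```

Request:
move_arm(rows=[[60,0,0,0,0],[55,0,0,0,0],[55,0,0,0,0],[55,0,0,0,0]], squeeze=25)

```text
time: 4.85
eef_pos: [0.5429, 0.247, 0.0336]
tool_rot: [[0.893, 0.449, 0.0], [0.449, -0.893, 0.0], [0.0, 0.0, -1.0]]
wrist_force: [0.2, 0.2, -0.7]
width: 0.06
grip_force: 27.2
```

Request:
move_arm(rows=[[55,0,0,-0.1,0],[55,0,0,-0.15,0],[55,0,0,-0.2,0],[55,0,0,-0.3,0],[55,0,0,-0.5,0],[55,0,0,-0.5,0],[55,0,0,0,0],[55,0,0,0,0]])

```text
time: 5.65
eef_pos: [0.5433, 0.2471, 0.1044]
tool_rot: [[0.893, 0.449, 0.002], [0.449, -0.893, 0.001], [0.002, 0.0, -1.0]]
wrist_force: [-0.8, 0.5, 0.3]
width: 0.0598
grip_force: 27.2
```

```bash
python3 - <<'E'
from h import *
s=robot.get_obs(); print(s["eef_pos"],s["width"],s["grip_force"])
c=robot.calibration("wrist"); im,d=robot.capture("wrist"); cv2.imwrite("pics/e.png",im); P=pts("wrist",d,c)
im2,d2=robot.capture("scene"); Q=pts("scene",d2);
a=im2[80:210,180:320]; cv2.imwrite("pics/ee.png",cv2.hconcat([cv2.resize(a,(430,400)),cv2.resize(im[80:400,160:480],(320,400))]))
e=s["eef_pos"];R=s["tool_rot"][:2,:2];L=(P[...,:2]-e[:2])@R
m=(np.hypot(*(L-[.0,0]).transpose(2,0,1))<.036)&(np.abs(L[...,1])<.028)&(P[...,2]>.09)&(P[...,2]<.13)&(d>0);q=P[m]
A=np.c_[q[:,:2],np.ones(len(q))];print(len(q),np.median(q[:,2]),np.percentile(L[m],[0,50,100],axis=0),"plane",np.linalg.lstsq(A,q[:,2],rcond=None)[0])
E
```

```text
[0.54330215 0.24711043 0.10439428] 0.05984878502830678 27.164511680603027
98 0.12918870494321716 [[ 0.01341022 -0.02761306]
 [ 0.02646114 -0.00210197]
 [ 0.028783    0.02541067]] plane [-0.0101578   0.00696557  0.13310027]
```

View pics/ee.png

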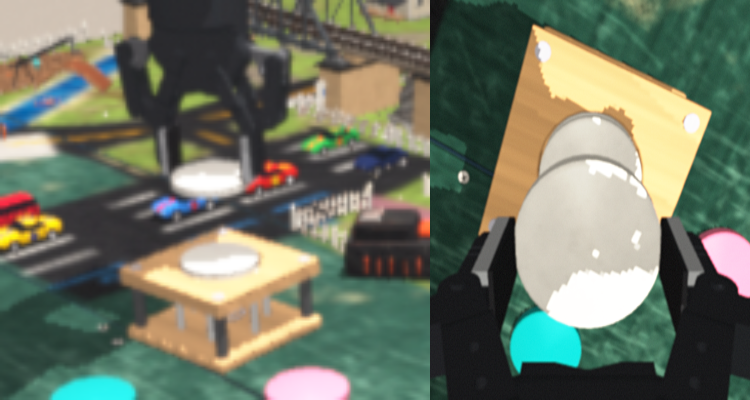

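The left half of the picture shows the white lid held level between the fingers, with the next white lid risen in the well. I'll now carry it to a viewing pose short of the red board's cork.

Request:
move_arm(rows=[[55,-0.3,0.4,0,0],[55,-0.6,0.8,0,0],[55,-0.6,0.8,0,0],[55,-0.6,0.8,0,0],[55,-0.6,0.8,0,0],[55,-0.6,0.8,0,0],[55,-0.6,0.8,0,0],[55,-0.6,0.8,0,0]])

```text
time: 6.55
eef_pos: [0.488, -0.0504, 0.1024]
tool_rot: [[0.894, 0.449, -0.002], [0.449, -0.894, 0.0], [-0.002, -0.001, -1.0]]
wrist_force: [1.3, -0.3, 0.9]
width: 0.0603
grip_force: 27.2
```

Request:
move_arm(rows=[[55,-0.6,0.8,0,0],[55,-0.6,0.8,0,0],[55,-0.6,0.8,0,0],[55,-0.6,0.8,0,0],[55,-0.6,0.8,0,0],[55,-0.6,0.8,0,0],[55,-0.6,0.8,0,0],[55,-0.3,0.4,0,0],[55,-0.2,0.0,0,0],[55,0,0,0,0]])

```text
time: 7.55
eef_pos: [0.4278, -0.347, 0.1023]
tool_rot: [[0.894, 0.447, -0.002], [0.447, -0.894, 0.002], [-0.001, -0.003, -1.0]]
wrist_force: [0.1, 0.9, -0.4]
width: 0.06
grip_force: 27.2
```

```bash
python3 - <<'E'
from h import *
s=robot.get_obs(); e=s["eef_pos"];R=s["tool_rot"][:2,:2]; print(s["time"],e,s["width"],s["grip_force"])
c=robot.calibration("wrist"); im,d=robot.capture("wrist"); cv2.imwrite("pics/f.png",im); P=pts("wrist",d,c); np.savez("pics/f.npz",P=P,d=d,e=e,R=R)
L=(P[...,:2]-e[:2])@R
m=(np.hypot(L[...,0],L[...,1])<.04)&(np.abs(P[...,2]-e[2]-.034)<.006)&(np.abs(L[...,1])<.029)&(d>0);q=L[m]
print(len(q),np.percentile(q,[0,50,100],axis=0),np.median(P[m][:,2])-e[2])
E
```

```text
7.55 [ 0.42781804 -0.34701603  0.10233753] 0.06004022101320829 27.216822803020477
15504 [[-0.03403469 -0.02898799]
 [ 0.00077973 -0.00073481]
 [ 0.02903332  0.02899577]] 0.032776264602702235
```

View pics/f.png

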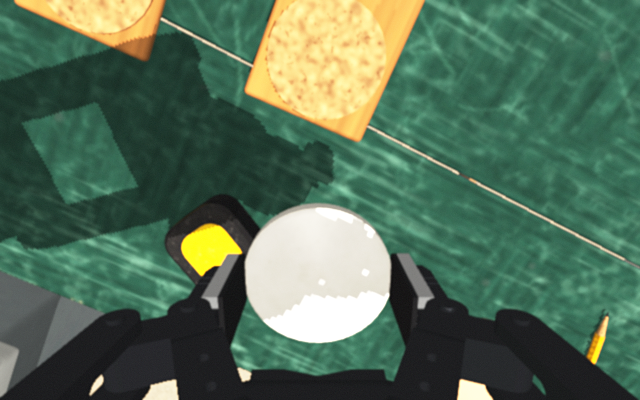

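The lid is held level at (318,275). The cork of the red board is at about (326,57), and the green board's cork is at upper left.

```bash
python3 - <<'E'
from h import *
im=cv2.imread("pics/f.png"); z=np.load("pics/f.npz"); e=z["e"];R=z["R"];hsv=cv2.cvtColor(im,cv2.COLOR_BGR2HSV)
print("cork hsv",np.median(hsv[40:80,300:350].reshape(-1,3),0),"board",hsv[115,345],hsv[90,262])
m=((hsv[...,0]<30)&(hsv[...,1]<150)&(hsv[...,2]>120)).astype(np.uint8);m[140:]=0;m[:,:245]=0;m[:,430:]=0
m=cv2.morphologyEx(m,cv2.MORPH_CLOSE,np.ones((9,9)));m=cv2.morphologyEx(m,cv2.MORPH_OPEN,np.ones((9,9)))
k=max(cv2.findContours(m,0,2)[0],key=cv2.contourArea);print(cv2.boundingRect(k))
pp=np.array([ray("wrist",p[0],.01) for p in k if p[0][1]>2])
h=cv2.convexHull((pp[:,:2]*1000).astype(np.float32));(c,r)=cv2.minEnclosingCircle(h);
A=np.c_[2*pp[:,:2],np.ones(len(pp))];x=np.linalg.lstsq(A,(pp[:,:2]**2).sum(1),rcond=None)[0]
print(c,r,"fit",x[:2],np.sqrt(x[2]+x[0]**2+x[1]**2)); g=np.array(x[:2])
print("move",((g-e[:2])@R-[-.0025,0])/.04)
E
```

```text
cork hsv [ 23. 114. 253.] board [ 19 136 250] [ 23 139 255]
(247, 0, 177, 137)
(522.3945922851562, -308.71868896484375) 64.84398651123047 fit [ 0.51967827 -0.30861446] 0.049623435353820994
move [2.54585697 0.1689552 ]
```

```bash
python3 - <<'E'
from h import *
z=np.load("pics/f.npz"); e=z["e"];R=z["R"];P=z["P"];Z=cv2.GaussianBlur(P[...,2],(5,5),0)
for u,v in((326,57),(345,128),(400,50),(256,90)): print(P[v,u].round(4))
m=((Z>.0090)&(Z<.0115)&(z["d"]>0)).astype(np.uint8);m[140:]=0;m[:,:245]=0;m[:,430:]=0
m=cv2.morphologyEx(m,cv2.MORPH_OPEN,np.ones((7,7)));k=max(cv2.findContours(m,0,2)[0],key=cv2.contourArea);print(cv2.boundingRect(k))
def fit(k,h=.01):
    pp=np.array([ray("wrist",p,h) for p in k])[:,:2]
    x=np.linalg.lstsq(np.c_[2*pp,np.ones(len(pp))],(pp**2).sum(1),rcond=None)[0];return x[:2],np.sqrt(x[2]+x[0]**2+x[1]**2)
print(fit([p[0] for p in k if p[0][1]>2]))
g,r=fit([(267,58),(387,58),(300,112),(350,114),(372,90),(325,119),(279,98)]);print("by eye",g,r)
print("move",((g-e[:2])@R-[-.0025,0])/.04)
for q in((246,90),(358,140)): print(ray("wrist",q,.008))
E
```

```text
[ 0.5163 -0.3076  0.0099]
[ 0.4805 -0.3411  0.0085]
[ 0.5428 -0.3502  0.0073]
[ 0.4756 -0.2736  0.007 ]
(267, 0, 119, 119)
(array([ 0.51532198, -0.30557586]), np.float64(0.036094076117594354))
by eye [ 0.51642965 -0.30682865] 0.04016502646070416
move [2.49320052 0.09268987]
[ 0.47318671 -0.26687742  0.008     ]
[ 0.47782868 -0.35282651  0.008     ]
```

Request:
move_arm(rows=[[55,0.6,0.02,0,0],[55,0.8,0.03,0,0],[55,0.8,0.03,0,0],[55,0.3,0.02,0.3,0],[55,0,0,0.7,0],[55,0,0,0.7,0],[55,0,0,0.5,0],[55,0,0,0.2,0],[55,0,0,0,0]])

```text
time: 8.5
eef_pos: [0.5193, -0.3044, 0.0055]
tool_rot: [[0.893, 0.45, -0.003], [0.45, -0.893, 0.002], [-0.002, -0.004, -1.0]]
wrist_force: [0.3, -0.3, -0.2]
width: 0.0601
grip_force: 27.2
```

```bash
cat > lk.py <<'E'
from h import *
s=robot.get_obs(); e=s["eef_pos"];R=s["tool_rot"][:2,:2]; print(s["time"],e,s["width"],s["wrist_force"])
c=robot.calibration("wrist"); im,d=robot.capture("wrist"); P=pts("wrist",d,c);L=(P[...,:2]-e[:2])@R
im2,d2=robot.capture("top"); cv2.imwrite("pics/g.png",cv2.hconcat([cv2.resize(im2[140:240,380:480],(400,400)),cv2.resize(im[80:400,160:480],(400,400))]))
m=(np.hypot(L[...,0],L[...,1])<.04)&(np.abs(P[...,2]-e[2]-.034)<.006)&(np.abs(L[...,1])<.027)&(d>0)
print("lid local",np.percentile(L[m],[0,50,100],axis=0),"top z",np.median(P[m][:,2]))
E
python3 lk.py
```

```text
8.5 [ 0.5192804  -0.30439474  0.00549637] 0.06005428482856715 [ 0.31177068 -0.26786634 -0.2425318 ]
lid local [[-0.03382242 -0.02699658]
 [ 0.00089645 -0.00036062]
 [ 0.02906155  0.02699489]] top z 0.03822598814142504
```

View pics/g.png

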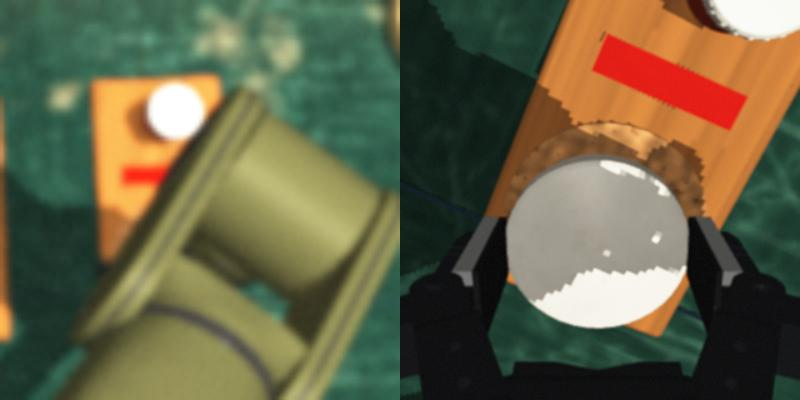

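The picture shows the lid over the cork on the red-swatch board, with the pot clear at upper right. Now I lower it.

Request:
move_arm(rows=[[55,0,0.04,0.2,0],[55,0,0,0.15,0],[55,0,0,0.06,0],[55,0,0,0,0]])

```text
time: 9.0
eef_pos: [0.5212, -0.3071, -0.0094]
tool_rot: [[0.893, 0.449, -0.001], [0.449, -0.893, 0.001], [-0.0, -0.001, -1.0]]
wrist_force: [0.7, -0.2, 0.4]
width: 0.0602
grip_force: 27.2
```

```bash
python3 lk.py
```

```text
9.0 [ 0.5211821  -0.30709058 -0.00943537] 0.060218556922086976 [ 0.74374516 -0.22512823  0.40834075]
lid local [[-0.03397283 -0.02699224]
 [ 0.00086924 -0.000459  ]
 [ 0.0288441   0.02699069]] top z 0.023319093333010566
```

Request:
move_arm(rows=[[55,-0.03,0,0.05,0],[55,0,0,0.03,0],[55,0,0,0,0]])

```text
time: 9.4
eef_pos: [0.5203, -0.3077, -0.0122]
tool_rot: [[0.893, 0.449, -0.0], [0.449, -0.893, 0.0], [-0.0, -0.0, -1.0]]
wrist_force: [0.2, -0.1, 0.2]
width: 0.0603
grip_force: 27.2
```

Request:
move_arm(rows=[[55,0,0,0.03,0],[55,0,0,0.03,0],[55,0,0,0,0]])

```text
time: 9.7
eef_pos: [0.5206, -0.308, -0.0132]
tool_rot: [[0.893, 0.449, -0.0], [0.449, -0.893, 0.0], [-0.0, -0.0, -1.0]]
wrist_force: [-3.5, 1.5, 7.4]
width: 0.0604
grip_force: 28.0
```

```bash
python3 lk.py
```

```text
9.7 [ 0.52064375 -0.30795069 -0.01318602] 0.06044684076966345 [-3.5352269   1.47949294  7.44598432]
lid local [[-0.03386834 -0.02698621]
 [ 0.00091809 -0.00044572]
 [ 0.02893028  0.02698239]] top z 0.019663769480228563
```

Contact is at 7 N, with the lid's top at 20 mm as it should be. I'll release and rise.

Request:
move_arm(rows=[[63,0,0,0,0],[68,0,0,0,0],[74,0,0,0,0],[76,0,0,0,0],[76,0,0,-0.2,0],[76,0,0,-0.5,0],[76,0,0,-0.8,0],[76,0,0,-0.8,0],[76,0,0,-0.8,0],[76,0,0,0,0]])

```text
time: 10.8
eef_pos: [0.5238, -0.3102, 0.1165]
tool_rot: [[0.893, 0.449, 0.009], [0.449, -0.893, -0.007], [0.005, 0.01, -1.0]]
wrist_force: [0.3, -0.4, 0.4]
width: 0.0759
grip_force: 0.0
```

Request:
move_arm(rows=[[76,-0.8,0,-0.4,0],[76,-0.8,0,-0.4,0],[76,-0.8,0,-0.4,0],[76,0,0,0,0],[76,0,0,0,0]])

```text
time: 11.3
eef_pos: [0.4344, -0.3511, 0.1576]
tool_rot: [[0.894, 0.448, 0.001], [0.448, -0.894, -0.0], [0.001, 0.0, -1.0]]
wrist_force: [-0.2, 0.8, 0.3]
width: 0.0757
grip_force: 0.0
```

```bash
python3 - <<'E'
from h import *
s=robot.get_obs();print(s["time"],s["eef_pos"],s["wrist_force"])
c=robot.calibration("wrist"); im,d=robot.capture("wrist"); P=pts("wrist",d,c);cv2.imwrite("pics/h.png",im)
m=(np.abs(P[...,2]-.02)<.004)&(np.hypot(P[...,0]-.517,P[...,1]+.307)<.045)&(d>0);q=P[m]
print(len(q),q.mean(0),cv2.minEnclosingCircle((q[:,:2]*1000).astype(np.float32)),np.linalg.lstsq(np.c_[q[:,:2],np.ones(len(q))],q[:,2],rcond=None)[0])
E
```

```text
11.3 [ 0.43438444 -0.35111816  0.15759129] [-0.18167239  0.79679823  0.28908529]
4992 [ 0.51892585 -0.30761253  0.01973291] ((518.5382080078125, -307.809814453125), 31.05820655822754) [0.00053141 0.00068702 0.01966848]
```

View pics/h.png

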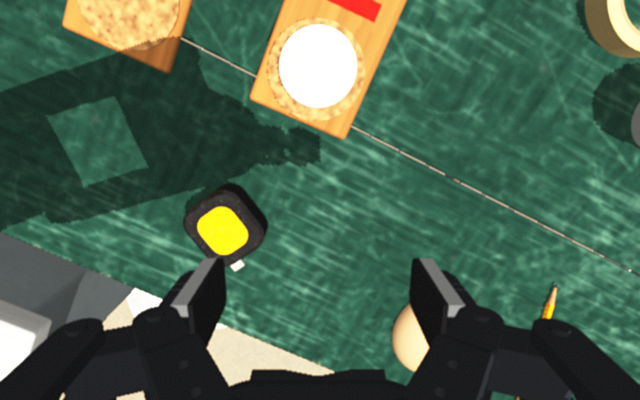

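The white lid lies flat at (317,66), with an even cork ring round it on the red-swatch board. I'm handing in.

```bash
python3 -c "
from plant import robot; print(robot.hand_in())"
```

```text
the job is handed in; nothing more can be done
None
```

I handed in the job with the top white lid released flat on the red board's cork, about 2 mm off centre by camera, and the next lid risen in the dispenser; the hand-in returned no verdict.

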